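# Seat the keyed burner cap on the hob

## Task

The black burner cap on the little gas hob was put back turned the wrong way after cleaning, so it rides high over the white igniter pin. With your fingertips turn the cap by its brass rib, either way round, until the notch is over the pin, then press it down until fully seated and take your hand away. Only push and press: do not pinch the rib or lift the cap, and leave everything else on the counter where it is.

Things in the scene. Friction and masses are not known exactly. Their poses are not given: they have to be found in the camera images.
- hob: Steel one-burner table hob, 280 x 280 mm, flat deck 50 mm above the counter, fixed to the counter; its place and yaw vary. Origin on the counter under the centre, which is also the burner's upright axis (the cap turns about this axis). The igniter pin stands on the hob's +x side of the burner; a black control knob is on its -x side face. Free deck space surrounds the burner (base plate 74 mm radius), with a shaker and a spoon near two edges.
- cap_turn (a joint): Rotation of the burner cap about the burner's upright axis, in rad, counter-clockwise from above positive; the notch is over the pin at 0 and at every whole turn. It turns freely both ways, stays where it is left, and needs about 1.5 N pushing sideways at the rib. The notch clears the pin when within about 0.07 rad (4 mm at the rim); the pin's top is rounded and centres the cap slightly beyond that.
- cap_press (a joint): Downward travel of the cap on its burner, in m: 0 as found (high), 0.008 fully seated, negative if lifted. A stiff fit: it takes about 5 N to push down and stays where it is left. Away from the pin position the pin stops the cap after about 1.5 mm.
- cap_top (a point): Centre of the flat top face of the black cap, on the burner axis. The cap is a 120 mm diameter disc, 10 mm thick; its top is 85 mm above the counter as found and 77 mm when seated. Between the axis and the rib the top is bare to 26 mm radius. Press it here or anywhere on its top.
- rib (a point): Centre of the top of the brass rib that stands on the cap: 28 mm long along the radius (from 26 to 54 mm from the axis), 10 mm thick, 18 mm tall above the cap's top. It stands diametrically opposite the notch.
- notch (a point): Middle of the notch in the cap's rim, at the height of the cap's top, 57 mm from the axis. The notch is 14 mm wide at its root and 18 mm at the rim, cut from the rim to 46 mm radius.
- pin (a point): Top of the white ceramic igniter pin fixed to the hob, 57 mm from the burner axis. The pin is 8 mm wide, spans 52 to 66 mm from the axis (it shows beyond the cap's rim) and its rounded top is 73.5 mm above the counter, 1.5 mm below the underside of the cap as found.
- shaker: Bystander on the hob's deck: white salt shaker with steel top, 42 mm wide, 70 mm tall; origin under its centre.
- spoon: Bystander on the hob's deck: round-bowled spoon with a wooden handle, 140 mm long, lying; origin under its middle.
- griddle: Bystander: round aluminium griddle, 276 mm wide, 12 mm thick, two loop handles; origin under its centre.
- plates: Bystander: stack of four ceramic plates, 212 mm wide, 66 mm tall; origin under its centre.
- pan_support: Bystander: dark steel pan support ring, 218 mm wide, 30 mm tall; origin on the counter under its centre.
- spatula: Bystander: steel spatula with a wooden handle, 280 mm long, lying on the griddle; origin under its middle.
- dispenser: Bystander: empty white plastic push dispenser for soap, 72 mm wide, 170 mm tall, light; origin under its centre.
- tumbler: Bystander: glass tumbler, 72 mm wide, 110 mm tall; origin under its centre.

How it is judged:
By the outcome, as a careful person would: the job done as asked, in the order asked, and still so for the second after the job is handed in, with the robot touching nothing.
It also fails if it takes over 45 s, if anything falls off the work surface, if the arm or the gripper's body presses on something with over 40 N, if the wrist force passes 120 N, or if a joint passes its speed limit or range.

## Robot

A 7-joint arm with a two-finger parallel gripper is mounted at the origin on the work surface. World frame = base frame: x ahead of the robot, y to its left, z up, the work surface at z = 0. Lengths are in m, angles in rad, forces in N, time in s.
With the tool pointing down it reaches from about 0.425 to 0.875 m from the base axis. Payload 8.4 kg.
Tool frame: the origin (TCP) lies midway between the tips of the shut fingers; the grasp point (between the pads) lies 19 mm behind it; z points along the fingers, y is the direction in which the jaws open and shut (so a half turn about z gives the same grasp; the last joint's range is limited). The gripper opens to 85 mm and grips with 20 to 120 N. Pads are 22 mm wide; open, the fingers measure 114 mm over their backs; the gripper's body (76 mm by 85 mm) begins 54 mm behind the grasp point. The pads swing forward as they close: fully open they stand 13 mm farther back than shut.
Start: joints at [1.201, 0.333, 0.04, 1.465, -0.013, 1.343, -0.059], TCP at [0.174, -0.626, 0.231] pointing down, gripper open.
Joint ranges: [-2.58, 2.58], [-0.38, 2.09], [-1.3, 1.39], [0.25, 2.4], [-1.5, 4.64], [0.08, 2.09], [-2.65, 2.65]. Speed limits (rad/s): [2.22, 2.22, 2.79, 2.79, 3.14, 3.14, 3.14].

## Interface

Orientations are given as a unit quaternion [w, x, y, z].
In Python, from bench import observe, camera, finish_job, look_for, spot_point gives the robot as it stands.
- The arm moves only by the tool apply_moves, never from a script. Its argument "plan" is a list of rows, each a list of 7 numbers: the turn, a rotation vector about the tool's x, y, z in degrees, then the shift along the tool's x, y, z in m, then the finger opening in m, from 0 to 0.0854. In form: [[rx, ry, rz, tx, ty, tz, claw], ...]. A call has 1 to 8 rows; each row shifts and turns the commanded pose from where the row before left it, along the tool's axes as they then stand; what a row does not reach is not made up. A row lasts 1/8 s, in which the tool goes at most 62.5 mm and 10.7 degrees, less where a joint would pass 70% of its speed; a pose out of reach is approached as far as the arm can. A call with a gripper value outside its range is refused whole. The fingers move at their own pace and stop on an object; "newtons" is the grip in N (left out, the last holds). Time passes only in rows, so rows that do not move let the fingers close. It gives the time, the measured TCP pose, the force and the opening at its end, in the units of the state.
- observe(): the state, without advancing time (a new reading comes with each control period).
- camera(name): name is "scene" or "top" or "wrist"; returns a dict with "color" (384x512x3 uint8, blue, green, red), "mtx" (3x3 intrinsics, pixels), "dist" ([k1, k2, p1, p2, k3] as OpenCV has them; the pictures are not rectified), "R" (3x3) and "t" (3): a world point X has camera coordinates R X + t; the wrist camera has in their place "tool_from_camera" (4x4, takes a point from camera to tool coordinates, whose origin is the TCP and whose axes are the flange's). Camera axes: x right, y down, z forward; pixel columns grow to the right and rows downward; lengths in m; the calibration is good to about 2 mm. A picture is of the moment at which its call begins: read the wrist's pose just before it. There is no depth.
- finish_job(): hands the job in, once; it reports no verdict.
Trained networks look in a picture, given as the dict that the camera call returned (one of the last four; its "shot" number tells which), for a name from the list of things; names that differ only in an ending like _2 or _b are one class to them, and where a whole thing is asked for, a point or a joint stands for the part that bears it (a point fixed in the world has none). Each returns a list of dicts, best first, with "conf" (0 to 1); they miss things now and then, are a little off and sometimes report something else, mostly with a low value. They report only what shows in the picture. A call takes as long as a camera call.
- look_for(picture, name): "uv" ([column, row] in pixels, amid what is visible of it).
- spot_point(picture, name): "uv" ([column, row] in pixels: a listed point, or the origin of a listed thing).
The state is a dict: "time_s": time; "qpos": joint angles; "qd": joint speeds; "joint_efforts": joint torques, N m; "tcp_pos": TCP position; "ee_rot": TCP orientation; "contact_force": force on the tool from outside, world axes, zero at the start; "torque": the same for the moment, N m; "opening": finger opening in m.
Only numpy, scipy, OpenCV 4.12 (cv2) and the standard library are available. Lean on these libraries where they do the work, as an engineer would, in place of code of your own. Each camera call takes 0.05 s, during which the arm holds its last target.

## Working session

There is one attempt and no reset: what is moved stays moved. The work goes in short steps, Python scripts to look and compute and a tool call to move; the robot and the scene stay as the last step left them, time stands still between calls to the robot, and variables do not carry over. Pictures are saved under pics/ and viewed, and the job is handed in when it is done.

Besides the shell and the picture viewer there is one more tool, called after "Emit:" in YAML: its name, and indented under it one key for each argument. apply_moves: Moves the arm, as the interface text tells. Its arguments: {"type":"object","properties":{"plan":{"type":"array"},"newtons":{"type":"number"}},"required":["plan"]}

```bash
mkdir -p pics; ls; cat > h.py <<'E'
import numpy as np, cv2
from bench import *
def ray(p,uv):
    n=cv2.undistortPoints(np.array([[uv]],float),np.array(p["mtx"]),np.array(p["dist"]))[0,0]
    R=np.array(p["R"]);t=np.array(p["t"])
    return -R.T@t, R.T@np.array([n[0],n[1],1])
def atz(p,uv,z):
    c,d=ray(p,uv); return c+d*(z-c[2])/d[2]
def proj(p,X):
    return cv2.projectPoints(np.array(X,float).reshape(-1,3),cv2.Rodrigues(np.array(p["R"]))[0],np.array(p["t"],float),np.array(p["mtx"]),np.array(p["dist"]))[0][:,0]
E
python3 - <<'E'
from h import *
print(observe())
Z=dict(cap_top=.085,rib=.103,notch=.085,pin=.0735,hob=0,shaker=.05,spoon=.05)
for c in ["scene","top"]:
    p=camera(c); cv2.imwrite(f"pics/{c}0.png",p["color"])
    for n in Z:
        r=spot_point(p,n)[:2]
        for q in r: print(c,n,np.round(q["uv"],1),round(q["conf"],2),np.round(atz(p,q["uv"],Z[n]),4))
E
```

```text
pics
{'time_s': 0.0, 'qpos': array([ 1.20080267,  0.33392158,  0.03987757,  1.46625833, -0.0133854 ,
        1.34329665, -0.05851226]), 'qd': array([ 0.00037033, -0.00072609,  0.00142752,  0.00093945,  0.00047467,
       -0.00160544, -0.00023364]), 'joint_efforts': array([-1.01165500e-03, -6.58544755e+01,  1.36446353e+00, -4.05562019e+01,
        1.67076371e-02,  1.24578568e-02, -1.02331438e-05]), 'tcp_pos': array([ 0.17371806, -0.62589027,  0.23042075]), 'ee_rot': array([-7.90742067e-04,  9.90849516e-01,  1.34968820e-01, -1.71178453e-04]), 'contact_force': array([-1.38414095, -0.61739762,  0.29039476]), 'torque': array([ 0.00867054, -0.01453138,  0.00357691]), 'opening': 0.08548766722638193}
scene cap_top [276.1 191.6] 0.73 [0.5327 0.0316 0.085 ]
scene notch [255.3 196.4] 0.91 [ 0.5676 -0.0263  0.085 ]
scene pin [273.4 209. ] 0.71 [0.5889 0.0383 0.0735]
scene hob [274.3 203. ] 0.69 [0.5272 0.027  0.    ]
scene shaker [298.9 232.6] 0.73 [0.6339 0.1317 0.05  ]
scene shaker [272.2 208.8] 0.64 [0.5769 0.0318 0.05  ]
scene spoon [243.9 189.5] 0.87 [ 0.5334 -0.0757  0.05  ]
top cap_top [235.9 202.8] 0.92 [0.5436 0.0315 0.085 ]
top rib [225.4 213.7] 0.75 [0.5076 0.0624 0.103 ]
top rib [110.8 180. ] 0.73 [0.6213 0.4233 0.103 ]
top notch [253.8 196.8] 0.72 [ 0.5614 -0.0244  0.085 ]
top notch [206.  179.9] 0.57 [0.6188 0.1255 0.085 ]
top pin [235.3 188.9] 0.86 [0.5902 0.034  0.0735]
top hob [238.3 209.4] 0.75 [0.5356 0.0301 0.    ]
top shaker [207.1 180.3] 0.65 [0.6258 0.1276 0.05  ]
top spoon [272.9 203.9] 0.63 [ 0.5435 -0.0843  0.05  ]
```

```bash
python3 - <<'E'
import cv2
a=cv2.imread("pics/scene0.png");b=cv2.imread("pics/top0.png")
cv2.imwrite("pics/s1.png",cv2.resize(a[120:290,170:390],None,fx=3.5,fy=3.5,interpolation=2))
cv2.imwrite("pics/t1.png",cv2.resize(b[120:270,150:350],None,fx=4,fy=4,interpolation=2))
E
```

```text
(no output)
```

View pics/s1.png

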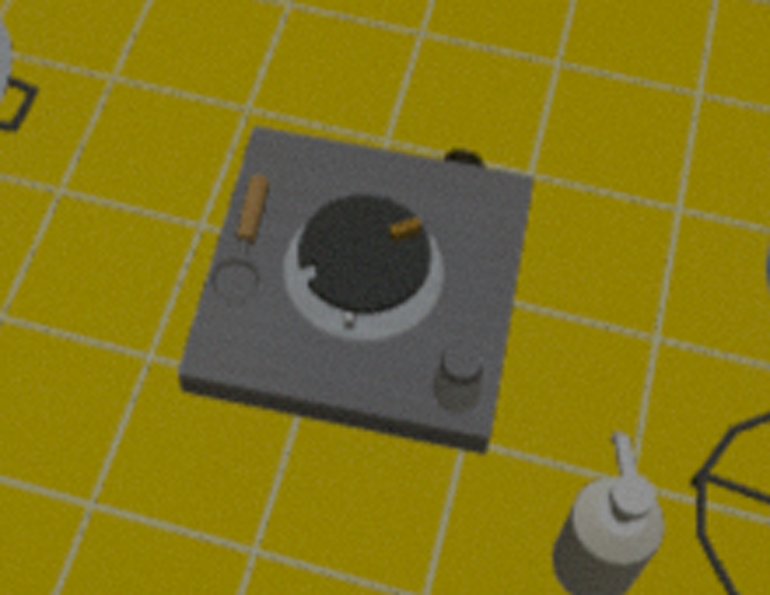

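View pics/t1.png

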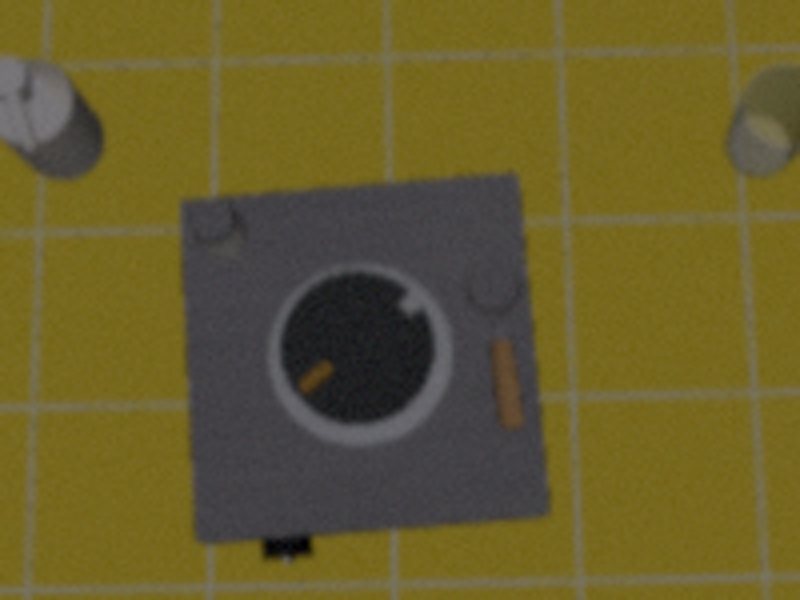

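View pics/scene0.png

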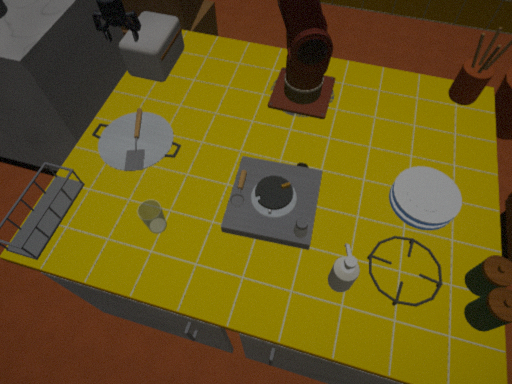

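View pics/top0.png

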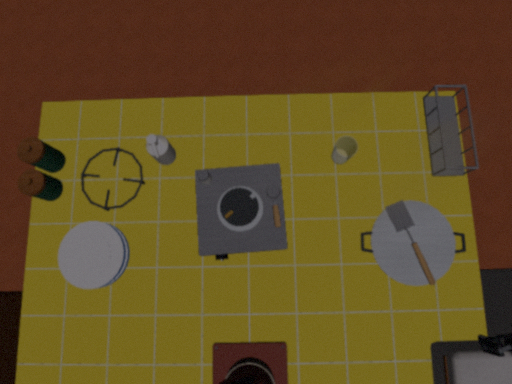

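```bash
python3 - <<'E'
from h import *
def T(l): return [(x/4+150-.375,y/4+120-.375) for x,y in l]
def S(l): return [(x/3.5+170-.36,y/3.5+120-.36) for x,y in l]
pt=camera("top");ps=camera("scene")
dt=[(182,200),(518,175),(549,516),(197,543)]; ds=[(253,127),(532,177),(488,440),(180,377)]
for n,p,l in(("top",pt,T(dt)),("scene",ps,S(ds))):
    X=np.array([atz(p,u,.05)[:2] for u in l]); print(n,X.round(4).tolist(),"ctr",X.mean(0).round(4))
    for i in range(4):
        d=X[(i+1)%4]-X[i]; print(np.linalg.norm(d).round(3),np.degrees(np.arctan2(d[1],d[0])).round(1))
for n,p,d in(("top",pt,dict(cap=(358,347),rib=(316,376),notch=(412,303))),("scene",ps,dict(cap=(365,253),rib=(405,226),notch=(309,272),pin=(349,319)))):
    for k,v in d.items():
        u=(T if n=="top" else S)([v])[0]; print(n,k,atz(p,u,dict(cap=.085,rib=.103,notch=.085,pin=.0735)[k]).round(4))
E
```

```text
top [[0.6627, 0.1674], [0.6773, -0.1082], [0.4011, -0.1241], [0.3851, 0.1515]] ctr [0.5315 0.0217]
0.276 -87.0
0.277 -176.7
0.276 93.3
0.278 3.3
scene [[0.4056, -0.123], [0.3882, 0.1531], [0.6662, 0.1704], [0.6832, -0.1024]] ctr [0.5358 0.0245]
0.277 93.6
0.278 3.6
0.273 -86.4
0.278 -175.7
top cap [0.5322 0.0216 0.085 ]
top rib [0.5077 0.0526 0.103 ]
top notch [ 0.566  -0.0208  0.085 ]
scene cap [0.5357 0.0253 0.085 ]
scene rib [0.5093 0.0546 0.103 ]
scene notch [ 0.5686 -0.0174  0.085 ]
scene pin [0.5984 0.028  0.0735]
```

Emit:
apply_moves:
  plan:
    - [0,0,0,0.033,-0.036,0,0]
    - [0,0,0,0.033,-0.036,0,0]
    - [0,0,0,0.033,-0.036,0,0]
    - [0,0,0,0.033,-0.036,0,0]
    - [0,0,0,0.033,-0.036,0,0]
    - [0,0,0,0.033,-0.036,0,0]
    - [0,0,0,0.033,-0.036,0,0]
    - [0,0,0,0.033,-0.036,0,0]
  newtons: 30

```text
time_s: 1.9
tcp_pos: [0.3518, -0.2767, 0.2316]
ee_rot: [0.0, 0.991, 0.135, 0.0]
contact_force: [0.9, -0.2, 0.8]
opening: 0.0002
```

Emit:
apply_moves:
  plan:
    - [0,0,0,0.033,-0.036,0,0]
    - [0,0,0,0.033,-0.036,0,0]
    - [0,0,0,0.033,-0.036,0,0]
    - [0,0,0,0.033,-0.036,0,0]
    - [0,0,0,0.033,-0.036,0,0]
    - [0,0,0,0.033,-0.036,0,0]
    - [0,0,0,0.033,-0.036,0,0]
    - [0,0,0,0,0,0,0]

```text
time_s: 2.9
tcp_pos: [0.5072, 0.0306, 0.2315]
ee_rot: [-0.001, 0.99, 0.138, 0.0]
contact_force: [-0.3, -0.8, 0.2]
opening: 0.0003
```

```bash
cat >> h.py <<'E'
from scipy.spatial.transform import Rotation as Ro
def wrist():
    s=observe(); p=camera("wrist")
    q=s["ee_rot"]; W=np.eye(4); W[:3,:3]=Ro.from_quat([q[1],q[2],q[3],q[0]]).as_matrix(); W[:3,3]=s["tcp_pos"]
    M=np.linalg.inv(W@np.array(p["tool_from_camera"])); p["R"]=M[:3,:3]; p["t"]=M[:3,3]
    return s,p
def phi(s):
    q=s["ee_rot"]; x=Ro.from_quat([q[1],q[2],q[3],q[0]]).as_matrix()[:,0]; return np.degrees(np.arctan2(x[1],x[0]))
def goto(s,x,y,z,ph):
    f=np.radians(phi(s)); d=np.array([x,y,z])-s["tcp_pos"]
    print("tool shift",np.round([d[0]*np.cos(f)+d[1]*np.sin(f),d[0]*np.sin(f)-d[1]*np.cos(f),-d[2]],4),"rz",round(phi(s)-ph,1))
E
python3 - <<'E'
from h import *
s,p=wrist(); cv2.imwrite("pics/w0.png",p["color"]); print(phi(s))
Z=dict(cap_top=.085,rib=.103,notch=.085,pin=.0735)
for n in Z:
    for q in spot_point(p,n)[:2]: print(n,np.round(q["uv"],1),round(q["conf"],2),np.round(atz(p,q["uv"],Z[n]),4))
E
```

```text
15.858273854454247
cap_top [270.4 161. ] 0.77 [0.5323 0.0238 0.085 ]
rib [236.5 179.6] 0.93 [0.5066 0.0546 0.103 ]
notch [317.2 144.2] 0.91 [ 0.564  -0.0197  0.085 ]
pin [281.4 108.6] 0.84 [0.5886 0.0278 0.0735]
```

View pics/w0.png

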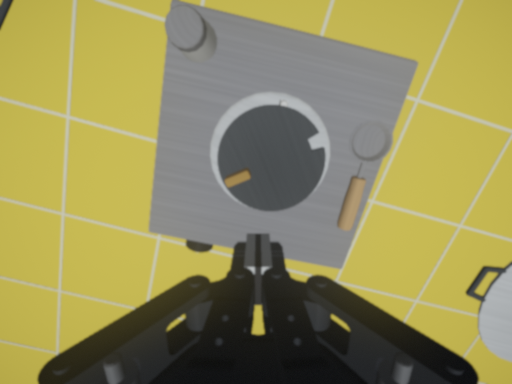

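```bash
python3 - <<'E'
from h import *
goto(observe(),.5284,.0740,.09,39)
E
```

```text
tool shift [ 0.0345 -0.0412  0.1413] rz -23.6
```

Emit:
apply_moves:
  plan:
    - [0,0,0,0.0345,-0.0412,0,0]
    - [0,0,-7.9,0,0,0,0]
    - [0,0,-7.9,0,0,0.03,0]
    - [0,0,-7.8,0,0,0.04,0]
    - [0,0,0,0,0,0.03,0]
    - [0,0,0,0,0,0,0]

```text
time_s: 3.9
tcp_pos: [0.5271, 0.0739, 0.1296]
ee_rot: [-0.0, 0.943, 0.334, -0.002]
contact_force: [-0.1, 0.2, 0.4]
opening: -0.0002
```

```bash
python3 - <<'E'
from h import *
s,p=wrist(); cv2.imwrite("pics/w1.png",p["color"]); print(phi(s),s["qpos"])
Z=dict(cap_top=.085,rib=.103,notch=.085,pin=.0735)
for n in Z:
    for q in spot_point(p,n)[:2]: print(n,np.round(q["uv"],1),round(q["conf"],2),np.round(atz(p,q["uv"],Z[n]),4))
goto(observe(),.5284,.0740,.09,39)
E
```

```text
39.01314763211858 [ 0.41948212  0.25435143 -0.72614336  1.84336901  0.18631857  1.11714652
 -1.26344525]
cap_top [309.5 247.9] 0.58 [0.5318 0.0247 0.085 ]
notch [379.5 248.5] 0.72 [ 0.5669 -0.0196  0.085 ]
pin [352.9 188.8] 0.8 [0.5888 0.0278 0.0735]
pin [298.5 209. ] 0.18 [0.5489 0.0497 0.0735]
tool shift [-0.0017  0.0003  0.0429] rz 0.1
```

View pics/w1.png

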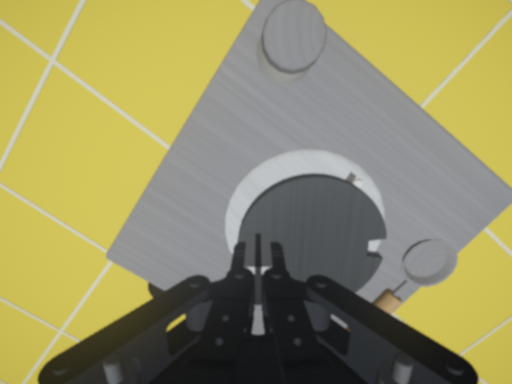

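Emit:
apply_moves:
  plan:
    - [0,0,0,0,0,0.02,0]
    - [0,0,0,0,0,0.0195,0]
    - [0,0,0,0,0,0,0]

```text
time_s: 4.53
tcp_pos: [0.527, 0.0751, 0.0896]
ee_rot: [-0.001, 0.942, 0.335, -0.002]
contact_force: [0.2, -0.3, 0.2]
opening: 0.0003
```

```bash
python3 - <<'E'
from h import *
s=observe(); print(s["tcp_pos"],s["contact_force"],phi(s))
p=camera("scene"); a=p["color"]
cv2.imwrite("pics/s2.png",cv2.resize(a[120:270,190:370],None,fx=4,fy=4,interpolation=2))
# arc plan: rotate about c by 5.3deg rows
c=np.array([.533,.024]); f=np.radians(phi(s)); 
r=c-s["tcp_pos"][:2]; print("c in tool",r[0]*np.cos(f)+r[1]*np.sin(f), r[0]*np.sin(f)-r[1]*np.cos(f))
E
```

```text
[0.52702545 0.07512419 0.08959549] [ 0.20840408 -0.30551643  0.22909822] 39.12988748278537
c in tool -0.027628916258893757 0.04342834129460854
```

View pics/s2.png

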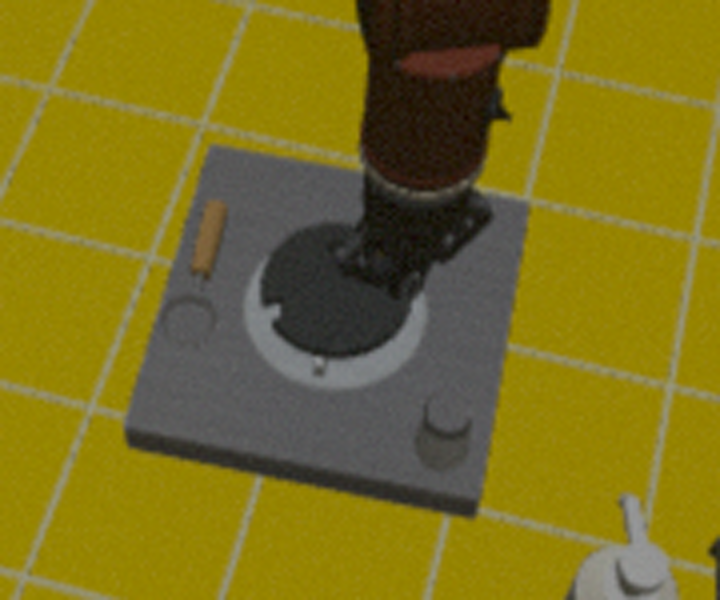

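Emit:
apply_moves:
  plan:
    - [0,0,0,-0.005,0,0,0]
    - [0,0,0,-0.0045,0,0,0]
    - [0,0,0,0,0,0,0]

```text
time_s: 4.95
tcp_pos: [0.5212, 0.0689, 0.0922]
ee_rot: [0.0, 0.942, 0.334, 0.0]
contact_force: [0.1, -0.0, 0.6]
opening: -0.0001
```

Emit:
apply_moves:
  plan:
    - [0,0,0,-0.0021,0,0,0]
    - [0,0,-4,-0.0031,-0.001,0,0]
    - [0,0,-4,-0.0031,-0.001,0,0]
    - [0,0,-4,-0.0031,-0.001,0,0]
    - [0,0,-4,-0.0031,-0.001,0,0]
    - [0,0,-4,-0.0031,-0.001,0,0]
    - [0,0,-4,-0.0031,-0.001,0,0]
    - [0,0,0,0,0,0,0]

```text
time_s: 5.95
tcp_pos: [0.503, 0.0581, 0.0919]
ee_rot: [-0.0, 0.852, 0.523, 0.0]
contact_force: [-0.0, 0.7, 0.2]
opening: -0.0003
```

```bash
cat > m.py <<'E'
from h import *
import sys
s,p=wrist(); cv2.imwrite(f"pics/{sys.argv[1]}.png",p["color"]); print(s["tcp_pos"],s["contact_force"],phi(s),s["qpos"].round(2))
zc=float(sys.argv[2]) if len(sys.argv)>2 else .085
Z=dict(cap_top=zc,rib=zc+.018,notch=zc,pin=.0735)
c=np.array([.5325,.024])
for n in Z:
    for q in spot_point(p,n)[:2]:
        X=atz(p,q["uv"],Z[n]); d=X[:2]-c
        print(n,np.round(q["uv"],1),round(q["conf"],2),np.round(X,4),"ang",np.degrees(np.arctan2(d[1],d[0])).round(1))
f=np.radians(phi(s));r=c-s["tcp_pos"][:2]; print("c in tool",r[0]*np.cos(f)+r[1]*np.sin(f), r[0]*np.sin(f)-r[1]*np.cos(f))
E
python3 m.py w2
```

```text
[0.50297753 0.0580856  0.09194856] [-0.03223402  0.72972441  0.21714681] 63.089003548944206 [ 0.51  0.26 -0.79  1.94  0.21  1.03 -0.84]
cap_top [317.9 266.1] 0.61 [0.5298 0.0238 0.085 ] ang -174.8
notch [403.  269.8] 0.73 [ 0.5792 -0.0048  0.085 ] ang -31.6
pin [397.5 219.4] 0.55 [0.5905 0.0248 0.0735] ang 0.8
c in tool -0.017032453701443795 0.04175284336477289
```

View pics/w2.png

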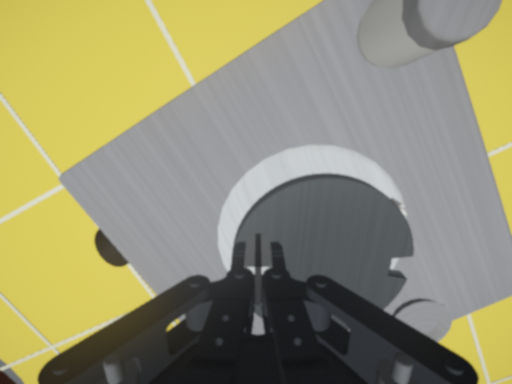

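Emit:
apply_moves:
  plan:
    - [0,0,-4,-0.0031,-0.001,0,0]
    - [0,0,-4,-0.0031,-0.001,0,0]
    - [0,0,-4,-0.0031,-0.001,0,0]
    - [0,0,-4,-0.0031,-0.001,0,0]
    - [0,0,-4,-0.0031,-0.001,0,0]
    - [0,0,-4,-0.0031,-0.001,0,0]
    - [0,0,-4,-0.0031,-0.001,0,0]
    - [0,0,0,0,0,0,0]

```text
time_s: 7.2
tcp_pos: [0.4907, 0.0389, 0.0918]
ee_rot: [-0.0, 0.701, 0.714, -0.0]
contact_force: [-0.4, -0.6, -0.2]
opening: 0.0002
```

```bash
python3 m.py w3; python3 - <<'E'
from h import *
a=cv2.imread("pics/w3.png"); cv2.imwrite("pics/w3b.png",cv2.resize(a[130:300,200:500],None,fx=2.6,fy=2.6,interpolation=2))
p=camera("scene"); a=p["color"]
cv2.imwrite("pics/s3.png",cv2.resize(a[150:240,220:340],None,fx=6,fy=6,interpolation=2))
E
```

```text
[0.49070966 0.03887353 0.09178767] [-0.35830236 -0.60255756 -0.24813068] 91.0487950738668 [ 0.61  0.24 -0.86  1.97  0.21  1.02 -0.32]
cap_top [319.7 262.4] 0.91 [0.5316 0.0242 0.085 ] ang 170.8
cap_top [397.2 254.1] 0.24 [0.5814 0.0312 0.085 ] ang 8.3
notch [400.7 267.1] 0.78 [0.5856 0.0214 0.085 ] ang -2.8
pin [396.9 248.8] 0.76 [0.5875 0.0284 0.0735] ang 4.5
c in tool -0.015635969117185712 0.041511097495852904
```

View pics/w3b.png

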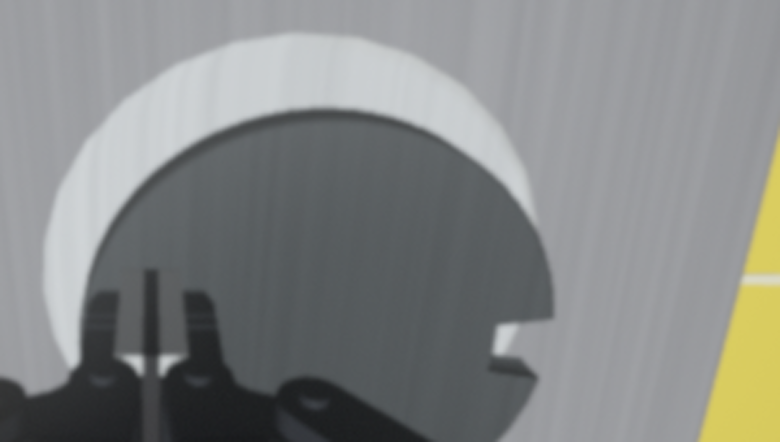

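View pics/s3.png

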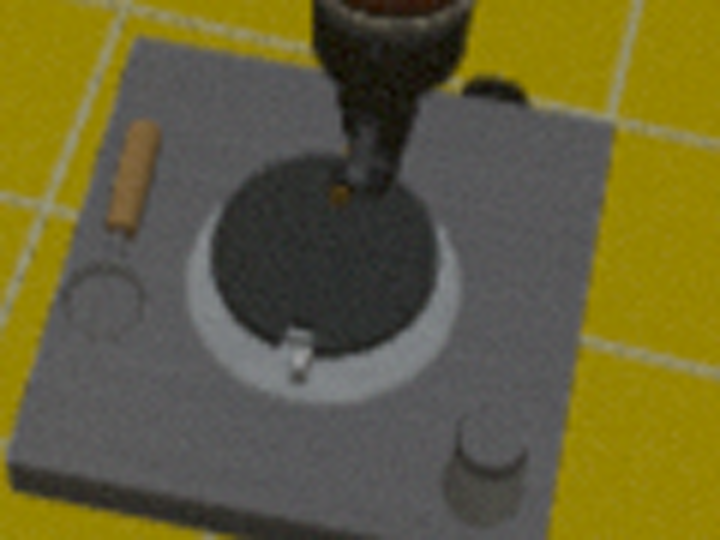

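Emit:
apply_moves:
  plan:
    - [0,0,-2,-0.0016,-0.0005,0,0]
    - [0,0,-2,-0.0016,-0.0005,0,0]
    - [0,0,0,0,0,0,0]
    - [0,0,0,0.006,0,0,0]
    - [0,0,0,0,0,-0.04,0]
    - [0,0,0,0.02,0.02,-0.05,0]
    - [0,0,0,0.02,0.02,-0.05,0]
    - [0,0,0,0,0,0,0]

```text
time_s: 8.5
tcp_pos: [0.5281, 0.0881, 0.2357]
ee_rot: [0.002, 0.674, 0.739, 0.003]
contact_force: [0.1, 0.3, -0.7]
opening: 0.0001
```

```bash
python3 m.py w4; python3 - <<'E'
from h import *
a=cv2.imread("pics/w4.png"); cv2.imwrite("pics/w4b.png",a)
p=camera("scene"); a=p["color"]
cv2.imwrite("pics/s4.png",cv2.resize(a[150:240,220:340],None,fx=6,fy=6,interpolation=2))
E
```

```text
[0.52811059 0.08806252 0.23570535] [ 0.07132106  0.25395376 -0.73050367] 95.24857013981483 [ 0.58  0.19 -0.92  1.71  0.16  1.32 -0.28]
cap_top [255.6 228.1] 0.82 [0.5322 0.0266 0.085 ] ang 97.4
rib [220.7 235.2] 0.72 [0.4919 0.0228 0.103 ] ang -178.3
notch [300.  232.2] 0.9 [0.5872 0.0258 0.085 ] ang 1.9
pin [298.6 226.1] 0.73 [0.5869 0.0285 0.0735] ang 4.8
c in tool -0.06419544976059907 -0.0014892266230745969
```

View pics/w4b.png

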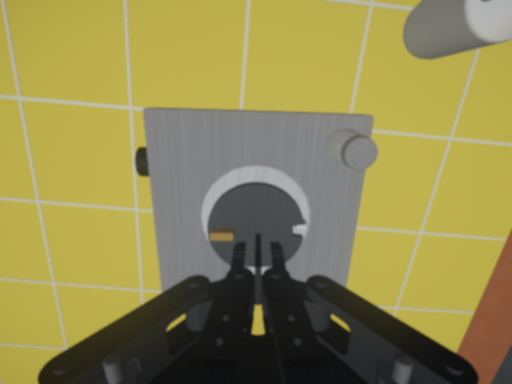

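View pics/s4.png

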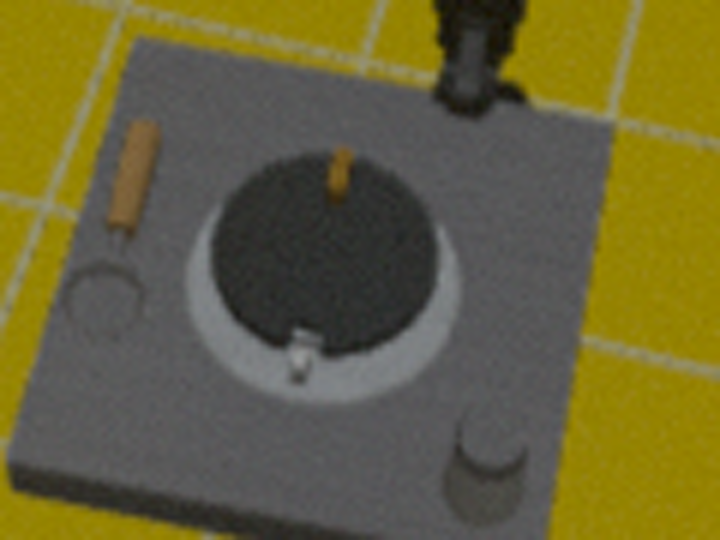

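```bash
python3 - <<'E'
from h import *
s,pw=wrist()
for n,p in(("w",pw),("top",camera("top")),("scene",camera("scene"))):
    r={}
    for k,z in dict(rib=.103,notch=.085,pin=.0735,cap_top=.085).items():
        q=spot_point(p,k)
        if q: r[k]=atz(p,q[0]["uv"],z)[:2]; print(n,k,round(q[0]["conf"],2),r[k].round(4))
    if "rib" in r and "notch" in r:
        d=r["notch"]-r["rib"]; print("dir",np.degrees(np.arctan2(d[1],d[0])))
# deck straight edges in wrist picture -> undistort, map to z=.05
u=pw["color"]; g=cv2.cvtColor(u,cv2.COLOR_BGR2HSV)
m=(g[...,1]<70).astype(np.uint8)*255; cv2.imwrite("pics/m.png",m)
# sample boundaries: left edge x for rows 180..260 ; top edge y for cols 160..330 ; right edge rows 190..270
def line(P):
    X=np.array([atz(pw,q,.05)[:2] for q in P]); d=X-np.median(X,0)
    v=cv2.fitLine(X.astype(np.float32),cv2.DIST_HUBER,0,.001,.001).ravel(); return np.degrees(np.arctan2(v[1],v[0])),v[2:]
L=[(np.where(m[y,120:200])[0][0]+120-.5,y) for y in range(182,262)]
R=[(np.where(m[y,300:400])[0][-1]+300+.5,y) for y in range(185,275)]
Tp=[(x,np.where(m[90:150,x])[0][0]+90-.5) for x in range(160,330)]
print(line(L),line(R),line(Tp))
E
```

```text
w rib 0.89 [0.4922 0.0197]
w notch 0.77 [0.5837 0.0254]
w pin 0.57 [0.586  0.0268]
w cap_top 0.7 [0.5321 0.021 ]
dir 3.5753426067202643
top rib 0.7 [0.5043 0.0177]
top notch 0.96 [0.5956 0.0227]
top pin 0.6 [0.5828 0.0334]
top cap_top 0.77 [0.5332 0.0288]
dir 3.163314824181328
scene rib 0.89 [0.4953 0.0304]
scene notch 0.65 [0.5881 0.0219]
scene pin 0.93 [0.5848 0.035 ]
scene cap_top 0.92 [0.534  0.0284]
dir -5.281710518082393
(np.float32(-89.791885), array([0.37028685, 0.0212445 ], dtype=float32)) (np.float32(-86.620476), array([6.7167628e-01, 2.3455557e-04], dtype=float32)) (np.float32(3.552433), array([0.5081959 , 0.16189453], dtype=float32))
```

Emit:
apply_moves:
  plan:
    - [0,0,0,-0.032,0,0,0]
    - [0,0,0,-0.032,0,0,0]
    - [0,0,0,0,0,0.05,0]
    - [0,0,0,0,0,0.05,0]
    - [0,0,0,0,0,0.03,0]
    - [0,0,0,0,0,0.012,0]
    - [0,0,0,0,0,0,0]

```text
time_s: 10.42
tcp_pos: [0.5314, 0.0215, 0.0899]
ee_rot: [-0.0, 0.675, 0.738, -0.0]
contact_force: [0.5, -0.6, -0.2]
opening: -0.0001
```

Emit:
apply_moves:
  plan:
    - [0,0,0,0,0,0.003,0]
    - [0,0,0,0,0,0.002,0]
    - [0,0,0,0,0,0.001,0]
    - [0,0,0,0,0,0.001,0]
    - [0,0,0,0,0,0,0]

```text
time_s: 11.05
tcp_pos: [0.5319, 0.0213, 0.0834]
ee_rot: [0.001, 0.675, 0.738, 0.0]
contact_force: [-0.7, -1.0, 5.1]
opening: -0.0001
```

Emit:
apply_moves:
  plan:
    - [0,0,0,0,0,0.001,0]
    - [0,0,0,0,0,0.001,0]
    - [0,0,0,0,0,0,0]

```text
time_s: 11.42
tcp_pos: [0.5319, 0.0214, 0.0812]
ee_rot: [0.0, 0.675, 0.738, 0.0]
contact_force: [1.1, 0.2, 5.6]
opening: 0.0
```

Emit:
apply_moves:
  plan:
    - [0,0,0,0,0,0.001,0]
    - [0,0,0,0,0,0.001,0]
    - [0,0,0,0,0,0.001,0]
    - [0,0,0,0,0,0.001,0]
    - [0,0,0,0,0,0,0]

```text
time_s: 12.05
tcp_pos: [0.5319, 0.0214, 0.0771]
ee_rot: [0.0, 0.675, 0.738, 0.0]
contact_force: [0.7, -1.4, 4.1]
opening: -0.0003
```

Emit:
apply_moves:
  plan:
    - [0,0,0,0,0,0.001,0]
    - [0,0,0,0,0,0.001,0]
    - [0,0,0,0,0,0,0]

```text
time_s: 12.42
tcp_pos: [0.5321, 0.0214, 0.0766]
ee_rot: [0.001, 0.675, 0.738, 0.0]
contact_force: [-5.9, -2.8, 22.9]
opening: 0.0
```

Emit:
apply_moves:
  plan:
    - [0,0,0,0,0,-0.003,0]
    - [0,0,0,0,0,-0.02,0]
    - [0,0,0,0,0,-0.05,0]
    - [0,0,0,0.03,0,-0.05,0]
    - [0,0,0,0.04,0,-0.03,0]
    - [0,0,0,0,0,0,0]

```text
time_s: 13.18
tcp_pos: [0.5255, 0.0955, 0.2315]
ee_rot: [0.001, 0.673, 0.74, 0.002]
contact_force: [-0.2, -0.4, -0.5]
opening: -0.0001
```

```bash
python3 m.py w5 .077; python3 - <<'E'
from h import *
p=camera("scene"); a=p["color"]
cv2.imwrite("pics/s5.png",cv2.resize(a[150:240,220:340],None,fx=6,fy=6,interpolation=2))
E
```

```text
[0.52549549 0.09545203 0.23146603] [-0.18353091 -0.43400668 -0.47804928] 95.43593101159873 [ 0.57  0.19 -0.93  1.71  0.16  1.31 -0.29]
cap_top [257.3 234.7] 0.91 [0.5326 0.0232 0.077 ] ang -80.9
cap_top [341.8 149.7] 0.52 [0.6174 0.1382 0.077 ] ang 53.4
rib [223.  240.6] 0.69 [0.4919 0.021  0.095 ] ang -175.8
notch [299.7 236.1] 0.76 [0.5859 0.0261 0.077 ] ang 2.3
pin [302.7 231.2] 0.68 [0.5894 0.0315 0.0735] ang 7.5
c in tool -0.07179424953608123 0.00020417307776649483
```

View pics/w5.png

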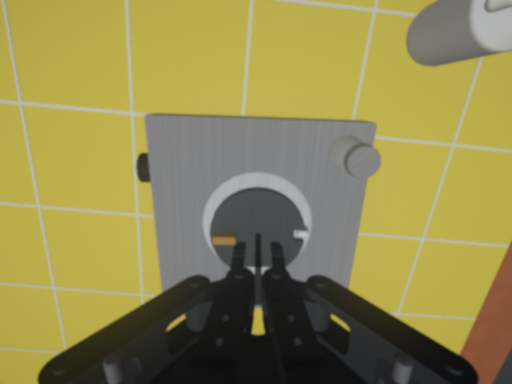

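View pics/s5.png

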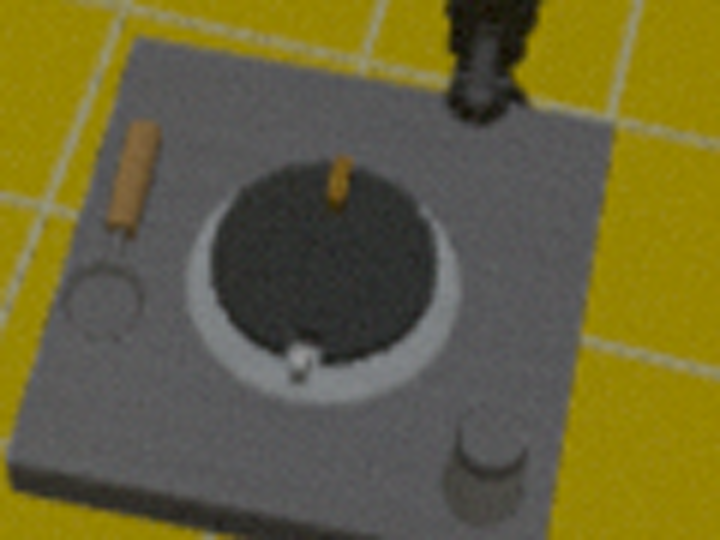

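```bash
python3 -c "
from bench import *
print(finish_job())"
```

```text
the job is handed in; nothing more can be done
None
```

The burner cap's notch is now over the igniter pin, the cap is pressed down fully, and the hand is clear of everything. I handed the job in at about 13.5 s.

- **Turn:** I pushed the brass rib with the shut fingertips about 55° counter-clockwise, without pinching or lifting.
- **Press:** I pressed at the cap's centre. It went down at about 5 N, past where the pin would have blocked it. It then stopped hard at 23 N with the tip at 76.6 mm; the top should be at 77 mm when seated.
- **Last pictures:** They show the pin inside the notch, the cap lower on its base, and the shaker and spoon where they were. The tool reads about 0 N.
- **Disagreements:** Before pressing, wrist and top pictures put the cap's direction at 1.8° to 3.6°, against a hob yaw of about 3.5°. The scene camera's network gave -5.3°, which I took as an outlier. The networks' pin angles scattered by a few degrees, reading 7.5° for the pin against 2.3° for the notch in the final check. I relied on the full travel and the hard stop instead.

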